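Make up a gill-smear kit and a water kit for a pond visit

ROBOT

A 6-joint arm with a two-finger parallel gripper is mounted at the origin on the work surface. World frame = base frame: x ahead of the robot, y to its left, z up, the work surface at z = 0. Lengths are in m, angles in rad, forces in N, time in s.
With the tool pointing down it reaches from about 0.35 to 0.925 m from the base axis. Payload 6.4 kg.
Tool frame: the origin (TCP) lies between the finger pads; the fingertips stand 11 mm ahead of it and the grasp point (between the pads) lies 8 mm behind it (robot.tip_extent is the distance from the TCP to the fingertips, in m); z points along the fingers, y is the line along which they close (so a half turn about z gives the same grasp; the last joint's range is limited). The gripper opens to 94 mm and grips with 3 to 60 N. Pads are 16 mm wide; open, the fingers measure 119 mm over their backs; the gripper's body (75 mm by 177 mm) begins 78 mm behind the grasp point.
Start: joints at [-1.279, 0.245, 1.558, -0, 1.339, -0.174], TCP at [0.292, -0.581, 0.216] pointing down, gripper open.
Joint ranges: [-3.13, 3.13], [-1.02, 2.26], [0.13, 2.54], [-0.95, 4.09], [0.21, 2.88], [-2.74, 2.74]. Speed limits (rad/s): [2.57, 2.57, 3.14, 3.14, 3.14, 3.14].

INTERFACE

Orientations are given as [roll, pitch, yaw] about the fixed x, y, z axes, in that order (R = Rz(yaw) Ry(pitch) Rx(roll)).
In Python, from bench import robot, viewer gives the robot as it stands.
- The arm moves only by the tool inch_along, called after "Emit:" as name(argument=value, ...) on one line, values as JSON. Schema: {"type":"object","properties":{"increments":{"type":"array","items":{"type":"number"},"minItems":4,"maxItems":32},"aperture":{"type":"number"},"grip_n":{"type":"number"},"only":{"type":"string"},"quiet":{"type":"boolean"},"lines":{"type":"string"}},"required":["increments"],"additionalProperties":false}. increments is one flat list of numbers that holds 1 to 8 rows one after another, with no inner brackets; each row has 4 numbers: dx, dy, dz in shares of 1 m (1.0 is 1 m), then a turn about the tool's z in fractions of the full range, 1 being pi/2 rad; each row is the pose to reach, as a shift and turn from the pose commanded when the call began, along the tool's axes at that moment; what a row does not reach only later rows make up. A row lasts 1/8 s, in which the tool goes at most 0.0625 m and 0.188 rad, less where a joint would pass 70% of its speed; a pose out of reach is approached as far as the arm can. aperture is the finger opening in m, set as the call begins (left out keeps the last). The fingers move at their own pace and stop on an object; grip_n is the grip in N (left out, the last holds). Time passes only in rows, so rows that do not move let the fingers close. The tool returns the time, the measured TCP pose, the force, the opening and the grip force at its end. only (a regular expression) keeps the lines of the reply that match it, lines (a string "A,B") keeps lines A to B, and quiet returns only ok. Shift and turn numbers lie between -1 and 1, and a call with a number outside is refused. Input that does not fit is refused with a message, and nothing moves.
- robot.read_state(): the state, without advancing time (a new reading comes with each control period).
- viewer.grab_frame(name): name is "scene" or "top"; returns the picture (400x640x3 uint8, red, green, blue); there is no depth.
- viewer.camera_model(name): a dict with "fx", "fy", "cx", "cy" (pixels), "k1" (the pictures are not rectified: a ray, as slopes to the right and down, at radius r is drawn at 1 + k1 r^2 times it, then the intrinsics apply), "rvec" (rotation vector, rad) and "tvec" (3), from world to camera coordinates, as OpenCV has them. Camera axes: x right, y down, z forward; pixel columns grow to the right and rows downward; lengths in m; the calibration is good to about 2 mm. A picture is of the moment at which its call begins. camera_model takes no time and is no camera call.
- robot.close_job(): hands the job in; it is judged then, once.
The state is a dict: "time": time; "joints": joint angles; "qvel": joint speeds; "joint_efforts": joint torques, N m; "eef_pos": TCP position; "tool_rot": TCP orientation; "wrist_force": force on the tool from outside, world axes, zero at the start; "moment": the same for the moment, N m; "grip_width": finger opening in m; "gripper_force": force on a finger pad.
Only numpy, scipy, OpenCV 4.12 (cv2) and the standard library are available. Lean on these libraries where they do the work, as an engineer would, in place of code of your own. Each camera call takes 0.05 s, during which the arm holds its last target. There are 200 camera calls.

TASK

Make up the two kits for the pond visit. The white three-bay tray is the gill-smear kit: lay the slide mailer flat in its wide bay and put the small dropper bottle and the cover-glass box one in each of its two small bays. The steel two-bay tray is the water kit: stand the sample jar in its narrow bay and lay the small lidded culture dish flat in its square bay. Everything goes upright on the floor of its bay; leave the big reagent bottle, the open specimen dish and the tube rack where they are.

Things in the scene. Friction and masses are not known exactly. Their poses are not given: they have to be found in the camera images.
- smear_tray: Smear-kit tray: shallow white plastic, THREE bays, outer 182 (x) by 112 mm (y), fixed. Origin: centre of its underside, z up. Floor 3 mm thick, walls 4 mm thick, 20 high, dividers 18 high. Wide bay on its -x side: centre (-44.5, 0) mm, 85 (x) by 104 (y) inside. Two small bays on its +x side: centres (44.5, 27) and (44.5, -27) mm, each 85 (x) by 50 (y) inside.
- water_tray: Water-kit tray: shallow stainless steel, TWO bays, outer 188 (x) by 118 mm (y), fixed. Origin: centre of its underside, z up. Floor 3 mm thick, walls 4 mm thick, 20 high, divider 18 high. Narrow bay on its -x side: centre (-57, 0) mm, 66 (x) by 110 (y) inside. Square bay on its +x side: centre (35, 0) mm, 110 by 110 inside.
- dropper_bottle: Small amber glass dropper bottle with paper label, white collar and black rubber teat, standing upright, 90 mm tall: body 32 mm diameter up to 50 mm high, collar 22 mm diameter from 54 to 72 mm, teat 11 mm diameter above. 40 to 80 g. Origin: centre of its underside, z up.
- slide_mailer: Slide mailer: flat oblong white plastic box lying on the bench, 84 mm long (its x), 32 mm wide (its y), 20 mm high, grey seam and five grey lines on top, 40 g. Origin: centre of its underside, z up.
- coverglass_box: Cover-glass box: small square grey plastic box with a glass window in the lid, 36 by 36 mm (sides along its x and y), 24 mm high, 35 g. Origin: centre of its underside, z up.
- sample_jar: Water-sample jar: clear screw-top jar with murky contents and a white ribbed lid, standing upright, 64 mm tall, body 47 mm diameter, lid 48 mm diameter from 46 mm up. 60 to 130 g. Origin: centre of its underside, z up.
- culture_dish: Small lidded culture dish: flat round clear dish with beige agar, 60 mm diameter (57 mm over the lowest 4 mm), 16 mm high, 25 g, lying on the bench. Origin: centre of its underside, z up.
- reagent_bottle: Not wanted: big amber reagent bottle with a white cap and no teat, 54 mm diameter, 120 mm tall, standing among the stock. Origin: centre of its underside.
- specimen_dish: Not wanted: open 90 mm dish with a shrimp in it, 14 mm high, near the far edge of the bench. Origin: centre of its underside.
- tube_rack: Not wanted: white rack with four grey-capped sample tubes, 96 mm (its x) by 40 mm (its y), 77 mm tall, in the middle of the stock; between it and the robot stands a small glass beaker (42 mm diameter, its pipette reaching 92 mm high), fixed and not listed. Origin: centre of its underside.
Mind the look-alikes: they are no part of the job. Leave any brown or orange look-alike of the slide_mailer alone. What is shaped like the sample_jar but pink is not meant.

How it is judged:
At the end, for the whole second after the job is handed in: Mailer in the white tray's wide bay, dropper bottle and cover-glass box one in each of its small bays (either way round), jar in the steel tray's narrow bay, dish in its square bay; each on the bay floor (underside below 8 mm), centre within the bay, upright to 0.12 rad, at rest (x of slide_mailer in the frame of smear_tray between -0.0765 and -0.0125 m and y of slide_mailer in the frame of smear_tray between -0.042 and 0.042 m and z of slide_mailer in the frame of smear_tray between -0.002 and 0.008 m and (((x of dropper_bottle in the frame of smear_tray between 0.0145 and 0.0745 m and y of dropper_bottle in the frame of smear_tray between 0.013 and 0.041 m and z of dropper_bottle in the frame of smear_tray between -0.002 and 0.008 m) and (x of coverglass_box in the frame of smear_tray between 0.0145 and 0.0745 m and y of coverglass_box in the frame of smear_tray between -0.041 and -0.013 m and z of coverglass_box in the frame of smear_tray between -0.002 and 0.008 m)) or ((x of dropper_bottle in the frame of smear_tray between 0.0145 and 0.0745 m and y of dropper_bottle in the frame of smear_tray between -0.041 and -0.013 m and z of dropper_bottle in the frame of smear_tray between -0.002 and 0.008 m) and (x of coverglass_box in the frame of smear_tray between 0.0145 and 0.0745 m and y of coverglass_box in the frame of smear_tray between 0.013 and 0.041 m and z of coverglass_box in the frame of smear_tray between -0.002 and 0.008 m))) and x of sample_jar in the frame of water_tray between -0.071 and -0.043 m and y of sample_jar in the frame of water_tray between -0.036 and 0.036 m and z of sample_jar in the frame of water_tray between -0.002 and 0.008 m and x of culture_dish in the frame of water_tray between 0.005 and 0.065 m and y of culture_dish in the frame of water_tray between -0.03 and 0.03 m and z of culture_dish in the frame of water_tray between -0.002 and 0.008 m and angle between each of dropper_bottle, slide_mailer, coverglass_box, sample_jar, culture_dish's own z axis and vertical below 0.12 rad and linear speed of each of dropper_bottle, slide_mailer, coverglass_box, sample_jar, culture_dish below 0.02 m/s); the robot touches nothing.
It fails at once if the big reagent bottle pushed more than 15 mm from its place (distance of reagent_bottle from where it was at the start of the episode above 0.015 m).
It fails at once if the open specimen dish pushed more than 15 mm from its place (distance of specimen_dish from where it was at the start of the episode above 0.015 m).
It fails at once if the tube rack pushed more than 15 mm from its place (distance of tube_rack from where it was at the start of the episode above 0.015 m).
It also fails if it takes over 128 s, if anything falls off the work surface, if the arm or the gripper's body presses on something with over 40 N, if the wrist force passes 120 N, or if a joint passes its speed limit or range.

## Working session

There is one attempt and no reset: what is moved stays moved. The work goes in short steps, Python scripts to look and compute and a tool call to move; the robot and the scene stay as the last step left them, time stands still between calls to the robot, and variables do not carry over. Pictures are saved under pics/ and viewed, at most 14 in all, crops included, and the job is handed in when it is done.

```bash
mkdir -p pics; ls; cat > h.py <<'E'
import cv2,numpy as np
from bench import robot,viewer
def cam(n):
    m=viewer.camera_model(n);R=cv2.Rodrigues(np.array(m["rvec"],float))[0];t=np.array(m["tvec"],float).ravel();return m,R,t
def px2w(n,u,v,z):
    m,R,t=cam(n);x,y=(u-m["cx"])/m["fx"],(v-m["cy"])/m["fy"]
    a,b=x,y
    for _ in range(20):
        k=1+m["k1"]*(a*a+b*b);a,b=x/k,y/k
    d=R.T@np.array([a,b,1]);c=-R.T@t
    return c+d*(z-c[2])/d[2]
def w2px(n,P):
    m,R,t=cam(n);q=R@np.array(P,float)+t;a,b=q[:2]/q[2];k=1+m["k1"]*(a*a+b*b)
    return m["fx"]*a*k+m["cx"],m["fy"]*b*k+m["cy"]
def tool(p):
    "tool-axis shift from present pose to world p"
    s=robot.read_state();from scipy.spatial.transform import Rotation as Ro
    r=s["tool_rot"];M=Ro.from_euler("xyz",r).as_matrix()
    return M.T@(np.array(p)-s["eef_pos"]),M
E
python3 - <<'E'
from h import *
for n in("scene","top"):
    f=viewer.grab_frame(n);cv2.imwrite(f"pics/{n}0.png",cv2.resize(f[:,:,::-1],(800,500),interpolation=cv2.INTER_CUBIC)); np.save(f"pics/{n}0.npy",f)
    m,R,t=cam(n);print(m,-R.T@t)
print(robot.read_state())
E
```

```text
pics
{'fx': 464.2778352634077, 'fy': 464.2778352634077, 'cx': 321.3588744630347, 'cy': 206.35170177018134, 'k1': 0.04528395392764477, 'rvec': array([ 1.7470285 ,  1.69484408, -0.77322569]), 'tvec': array([-1.55399176e-03, -3.33288368e-01,  1.56717162e+00])} [ 1.39261317 -0.0243286   0.79192621]
{'fx': 493.879713102839, 'fy': 493.879713102839, 'cx': 321.9717698574122, 'cy': 200.28277014995726, 'k1': -0.053832475717118564, 'rvec': array([ 2.17122376, -2.13996983,  0.16813766]), 'tvec': array([-0.01901795,  0.5298789 ,  1.19962329])} [0.35685192 0.00630539 1.26208016]
{'time': 0.1, 'joints': array([-1.27909223e+00,  2.45694269e-01,  1.55885491e+00,  9.86614423e-06,
        1.33872404e+00, -1.74099063e-01]), 'qvel': array([-0.00063041,  0.00034561, -0.00460495,  0.00053561, -0.00101221,
        0.00165069]), 'joint_efforts': array([ 1.19529781e-03, -4.16914737e+01, -3.15525413e+01,  6.87782303e-02,
        3.09855212e-02, -5.05580090e-05]), 'eef_pos': array([ 0.29180008, -0.58024795,  0.2155075 ]), 'tool_rot': array([-3.13993915e+00, -3.00563242e-04,  4.65800630e-01]), 'wrist_force': array([-0.64836447, -0.64736794, -0.35606918]), 'moment': array([-0.02060373, -0.06655759,  0.01137037]), 'gripper_force': 0.0, 'grip_width': 0.09405730901807825}
```

View pics/top0.png

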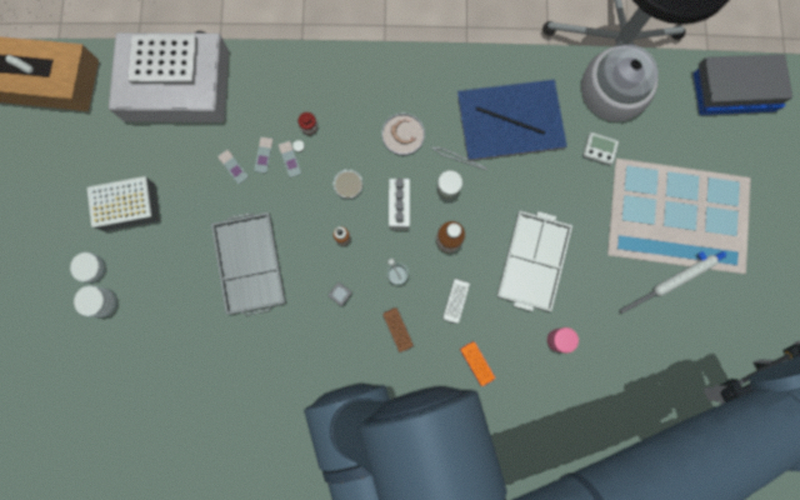

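View pics/scene0.png

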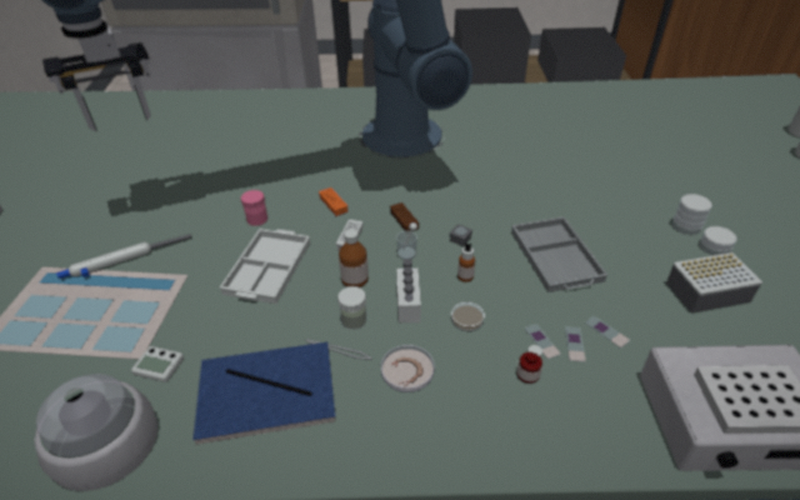

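Top view (800×500) shows the steel tray around (250,264), the white tray around (536,262), jar (450,183), dropper (341,235), cover-glass box (340,294), mailer (457,300), culture dish (348,184), rack (399,204), reagent (451,236) and beaker (398,273). I'll enlarge it to measure.

```bash
python3 - <<'E'
from h import *
f=np.load("pics/top0.npy")[:,:,::-1]
def crop(f,u0,v0,w,h,s,n):
    g=cv2.resize(f[v0:v0+h,u0:u0+w],None,fx=s,fy=s,interpolation=cv2.INTER_CUBIC);cv2.imwrite(n,g)
crop(f,165,125,160,140,5-.71*0-0.0,"pics/a.png") if 0 else None
crop(f,165,130,155,125,4.75,"pics/a.png")
crop(f,300,130,165,125,4.75,"pics/b.png")
E
```

```text
(no output)
```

View pics/a.png

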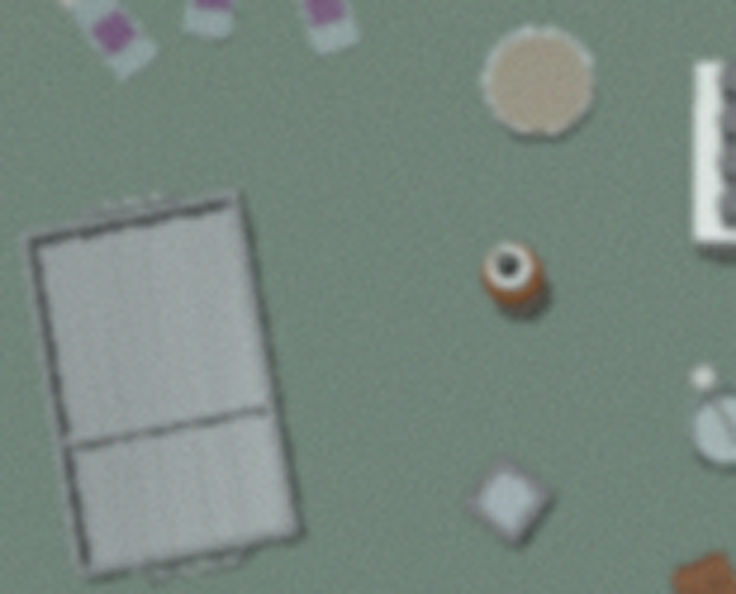

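View pics/b.png

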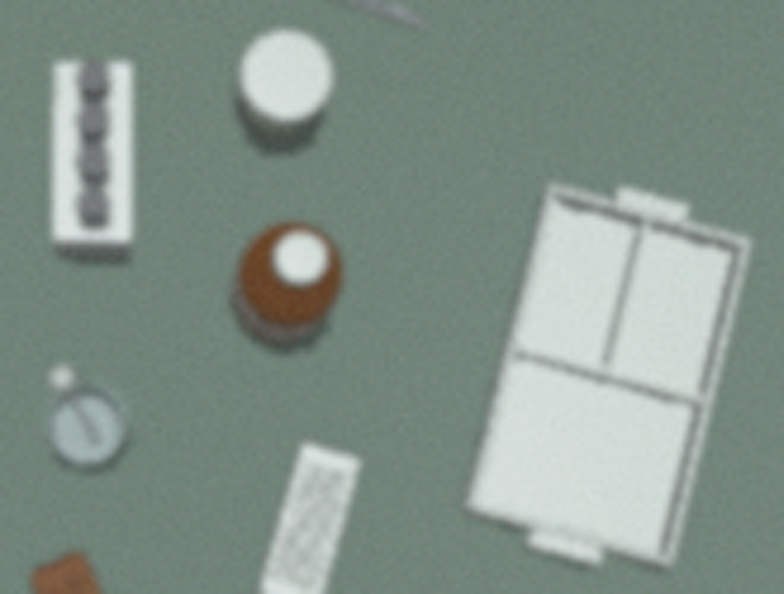

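Crop a: steel tray rim corners are (28,236), (240,192), (302,534), (86,576), the dish is at (538,81), the dropper teat at (508,264) and the cover box at (510,500). Crop b: white tray corners are (551,184), (750,240), (672,566), (469,508), the jar lid is at (286,77), the reagent cap at (302,258), and the mailer runs below from (304,444)/(360,458).

```bash
python3 - <<'E'
from h import *
np.set_printoptions(precision=4,suppress=True)
def A(x,y,z,u0=165): return px2w("top",u0+(x+.5)/4.75-.5,130+(y+.5)/4.75-.5,z)
B=lambda x,y,z:A(x,y,z,300)
def box(P,name):
    P=np.array(P);c=P.mean(0);e=[np.linalg.norm(P[i]-P[(i+1)%4]) for i in range(4)]
    a=(P[0]+P[1]-P[2]-P[3]);print(name,c,"edges",np.array(e),"yaw(x axis)",np.arctan2(a[1],a[0]))
    return c,np.arctan2(a[1],a[0])
s,sy=box([A(*p,.02) for p in[(28,236),(240,192),(302,534),(86,576)]],"steel")
w,wy=box([B(*p,.02) for p in[(551,184),(750,240),(672,566),(469,508)]],"white")
box([A(*p,.024) for p in[(507,457),(553,496),(517,545),(466,500)]],"cover")
box([px2w("top",u*.8-.1,v*.8-.1,.02) for u,v in[(455,279),(469,283),(460,323),(445,319)]],"mailer")
def bay(c,y,p): 
    return c[:2]+np.array([[np.cos(y),-np.sin(y)],[np.sin(y),np.cos(y)]])@np.array(p)
print("wide",bay(w,wy,(-.0445,0)),"smL",bay(w,wy,(.0445,.027)),"smR",bay(w,wy,(.0445,-.027)))
print("narrow",bay(s,sy,(-.057,0)),"square",bay(s,sy,(.035,0)))
print("dish",A(538,81,.016),"drop",A(508,264,.09),A(510,268,.072),"jar",B(286,77,.064))
print("reag",B(302,258,.12),"beaker",B(88,428,.05),"rack",[B(*p,.06) for p in((52,60),(132,243))])
print("pink",px2w("top",564*.8,340*.8,.06),"orange",px2w("top",478*.8,364*.8,.02),"brown",px2w("top",398*.8,330*.8,.02))
f=np.load("pics/top0.npy")[:,:,::-1]
g=cv2.resize(f[205:305,300:470],None,fx=4.7,fy=4.7,interpolation=cv2.INTER_CUBIC);cv2.imwrite("pics/c.png",g)
E
```

```text
steel [0.5024 0.2993 0.02  ] edges [0.1162 0.1878 0.1158 0.1861] yaw(x axis) 0.21986873917916538
white [ 0.5167 -0.2829  0.02  ] edges [0.1122 0.1828 0.1122 0.1823] yaw(x axis) -0.25610087008526855
cover [0.4428 0.1122 0.024 ] edges [0.032  0.0319 0.036  0.0312] yaw(x axis) -0.6745038736289932
mailer [ 0.4317 -0.1231  0.02  ] edges [0.0294 0.0827 0.0311 0.0832] yaw(x axis) -0.23152773291795506
wide [ 0.4736 -0.2716] smL [ 0.5666 -0.268 ] smR [ 0.5529 -0.3203]
narrow [0.4467 0.2868] square [0.5365 0.3069]
dish [0.6714 0.1043 0.016 ] drop [0.5574 0.1112 0.09  ] [0.5584 0.1117 0.072 ] jar [ 0.665  -0.1035  0.064 ]
reag [ 0.5588 -0.1065  0.12  ] beaker [ 0.4798 -0.0023  0.05  ] rack [array([0.673 , 0.0195, 0.06  ]), array([ 0.5759, -0.0238,  0.06  ])]
pink [ 0.3558 -0.3275  0.06  ] orange [ 0.3066 -0.1649  0.02  ] brown [ 0.3718 -0.0048  0.02  ]
```

View pics/c.png

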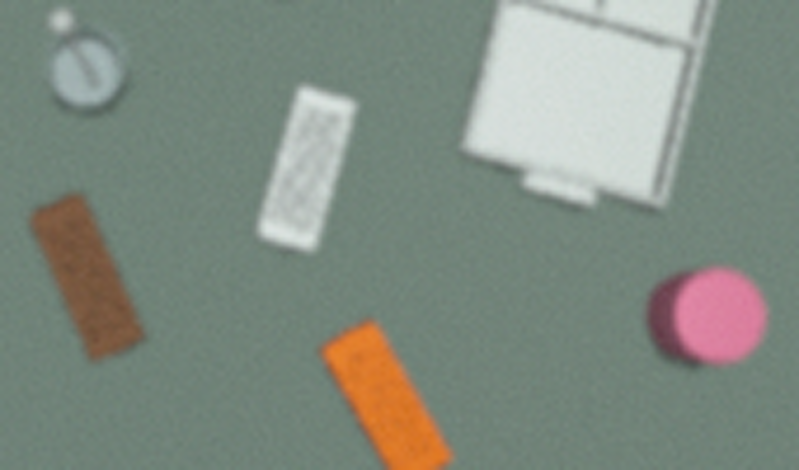

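The mailer corners in crop c are (301,86), (357,103), (315,251), (258,232). I'll refine its pose and get the shift to above it.

```bash
cat >> h.py <<'E'
def go(x,y,z,yaw):
    d,M=tool((x,y,z));now=robot.read_state()["tool_rot"][2]
    t=-(yaw-now);print("d",d.round(4),"turn",round((t+np.pi)%(2*np.pi)-np.pi,3))
E
cat > g <<'E'
#!/bin/sh
python3 -c "from h import *; go($1)"
E
chmod +x g
python3 - <<'E'
from h import *
P=np.array([px2w("top",300+(x+.5)/4.7-.5,205+(y+.5)/4.7-.5,.02) for x,y in[(301,86),(357,103),(315,251),(258,232)]])
a=P[0]+P[1]-P[2]-P[3];print(P.mean(0),np.arctan2(a[1],a[0]))
c=P.mean(0);go(c[0],c[1],.2,np.arctan2(a[1],a[0]))
E
```

```text
[ 0.43258369 -0.12151354  0.02      ] -0.2794748862766843
d [ 0.3318 -0.3466  0.0162] turn 0.745
```

Units first: turns go in shares of pi/2 rad. So 0.74 rad / 1.5708 = 0.4711.

Emit:
inch_along(increments=[0.332,-0.347,0.016,0.4711,0.332,-0.347,0.016,0.4711,0.332,-0.347,0.016,0.4711,0.332,-0.347,0.016,0.4711,0.332,-0.347,0.016,0.4711,0.332,-0.347,0.016,0.4711,0.332,-0.347,0.016,0.4711,0.332,-0.347,0.016,0.4711], aperture=0.06, grip_n=20)

```text
time: 1.1
eef_pos: [0.4327, -0.1191, 0.2001]
tool_rot: [-3.141, 0.0, -0.273]
wrist_force: [-0.3, 0.5, -0.2]
grip_width: 0.06
gripper_force: 0.0
```

Emit:
inch_along(increments=[0,0,0,0,0,0,0,0,0,0,0,0])

```text
time: 1.48
eef_pos: [0.4325, -0.1228, 0.2004]
tool_rot: [3.141, 0.0, -0.276]
wrist_force: [0.4, 0.4, 0.9]
grip_width: 0.0601
gripper_force: 0.0
```

```bash
./g .432,-.122,.013,-.27
```

```text
d [-0.0007 -0.0007  0.1874] turn -0.006
```

Emit:
inch_along(increments=[0,0,0.06,0,0,0,0.12,0,0,0,0.15,0,0,0,0.175,0,0,0,0.187,0,0,0,0.187,0,0,0,0.187,0])

```text
time: 2.35
eef_pos: [0.4335, -0.1223, 0.0145]
tool_rot: [3.141, -0.002, -0.275]
wrist_force: [0.5, -0.9, -0.6]
grip_width: 0.0602
gripper_force: 0.0
```

Emit:
inch_along(increments=[0,0,0,0,0,0,0,0,0,0,0,0,0,0,0,0,0,0,0,0,0,0,0,0], aperture=0.02, grip_n=20)

```text
time: 3.1
eef_pos: [0.4329, -0.1216, 0.0137]
tool_rot: [-3.142, -0.0, -0.274]
wrist_force: [-1.7, 0.9, 4.1]
grip_width: 0.0319
gripper_force: 20.0
```

Emit:
inch_along(increments=[0,0,-0.03,0,0,0,-0.09,0,0,0,-0.15,0,0,0,-0.187,0,0,0,-0.187,0,0,0,-0.187,0])

```text
time: 3.85
eef_pos: [0.4319, -0.1212, 0.1987]
tool_rot: [-3.141, 0.003, -0.274]
wrist_force: [0.2, -0.8, -0.1]
grip_width: 0.032
gripper_force: 20.0
```

```bash
./g .4736,-.2716,.2,1.315
```

```text
d [ 0.0809  0.1335 -0.0016] turn -1.589
```

Scaled: -1.504 rad / 1.5708 = -0.9575.

Emit:
inch_along(increments=[0.081,0.1335,0,-0.1197,0.081,0.1335,0,-0.2394,0.081,0.1335,0,-0.3591,0.081,0.1335,0,-0.4787,0.081,0.1335,0,-0.5984,0.081,0.1335,0,-0.7181,0.081,0.1335,0,-0.8378,0.081,0.1335,0,-0.9575])

```text
time: 4.85
eef_pos: [0.4734, -0.271, 0.1972]
tool_rot: [-3.137, -0.002, 1.229]
wrist_force: [-0.1, 0.3, -0.2]
grip_width: 0.0315
gripper_force: 20.0
```

Emit:
inch_along(increments=[0,0,0,-0.0541,0,0,0,-0.0541,0,0,0,-0.0541,0,0,0,-0.0541])

```text
time: 5.35
eef_pos: [0.4744, -0.2719, 0.1999]
tool_rot: [-3.141, -0.0, 1.307]
wrist_force: [-0.3, -0.7, -0.4]
grip_width: 0.0316
gripper_force: 20.0
```

```bash
./g .4736,-.2716,.018,1.315
```

```text
d [-0.     -0.0006  0.1819] turn -0.008
```

Emit:
inch_along(increments=[0,0,0.06,0,0,0,0.12,0,0,0,0.15,0,0,0,0.172,0,0,0,0.182,0,0,0,0.182,0,0,0,0.182,0])

```text
time: 6.22
eef_pos: [0.4752, -0.2726, 0.0195]
tool_rot: [3.14, 0.001, 1.308]
wrist_force: [0.6, 0.4, -0.3]
grip_width: 0.0318
gripper_force: 20.0
```

Emit:
inch_along(increments=[0,0,0,0,0,0,0,0,0,0,0,0], aperture=0.042)

```text
time: 6.6
eef_pos: [0.4747, -0.2722, 0.0188]
tool_rot: [3.141, 0.0, 1.308]
wrist_force: [-0.5, 0.0, -0.2]
grip_width: 0.0419
gripper_force: 0.0
```

Emit:
inch_along(increments=[0,0,-0.02,0,0,0,-0.06,0,0,0,-0.12,0,0,0,-0.182,0,0,0,-0.182,0])

```text
time: 7.22
eef_pos: [0.4773, -0.2744, 0.207]
tool_rot: [3.131, 0.005, 1.308]
wrist_force: [-0.2, -0.5, 0.4]
grip_width: 0.0421
gripper_force: 0.0
```

```bash
./g .558,.1115,.2,1.315
```

```text
d [ 0.3936 -0.0223  0.0046] turn -0.007
```

Emit:
inch_along(increments=[0.392,-0.019,0,0,0.392,-0.019,0,0,0.392,-0.019,0,0,0.392,-0.019,0,0,0.392,-0.019,0,0,0.392,-0.019,0,0,0.392,-0.019,0,0,0.392,-0.019,0,0], aperture=0.065)

```text
time: 8.22
eef_pos: [0.5575, 0.1118, 0.1993]
tool_rot: [-3.14, 0.001, 1.31]
wrist_force: [-0.0, -0.3, -0.4]
grip_width: 0.0649
gripper_force: 0.0
```

Emit:
inch_along(increments=[0,0,0,0,0,0,0,0])

```text
time: 8.48
eef_pos: [0.558, 0.1099, 0.2003]
tool_rot: [-3.141, 0.0, 1.306]
wrist_force: [0.5, -0.5, 0.5]
grip_width: 0.0647
gripper_force: 0.0
```

```bash
./g .558,.1115,.027,1.315
python3 - <<'E'
from h import *
f=viewer.grab_frame("top")[:,:,::-1];cv2.imwrite("pics/d.png",cv2.resize(f[150:260,380:480],(700,770)[::1] and (545,600),interpolation=cv2.INTER_CUBIC))
E
```

```text
d [ 0.0016 -0.0004  0.1733] turn -0.009
```

View pics/d.png

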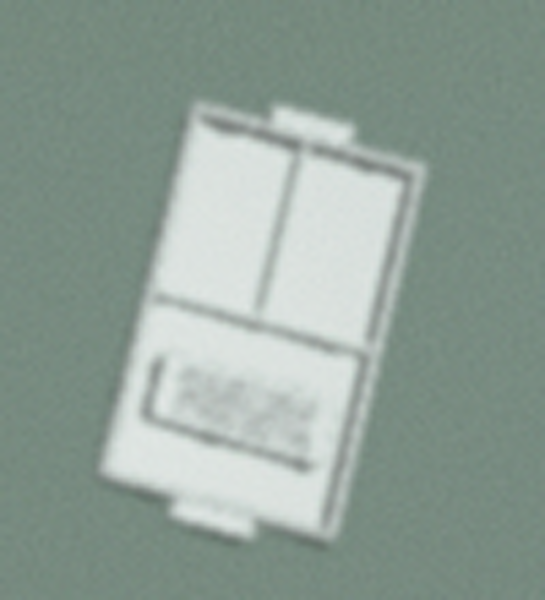

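The mailer lies flat in the wide bay, centred near (240,410) in the crop. Next is the dropper bottle.

Emit:
inch_along(increments=[0.001,0,0.06,0,0.001,0,0.12,0,0.001,0,0.15,0,0.001,0,0.173,0,0.001,0,0.173,0,0.001,0,0.173,0])

```text
time: 9.28
eef_pos: [0.5592, 0.112, 0.0287]
tool_rot: [3.14, -0.0, 1.307]
wrist_force: [-0.1, -0.2, 0.2]
grip_width: 0.0653
gripper_force: 0.0
```

Emit:
inch_along(increments=[0,0,0,0,0,0,0,0,0,0,0,0,0,0,0,0,0,0,0,0,0,0,0,0], aperture=0.02, grip_n=20)

```text
time: 10.02
eef_pos: [0.5586, 0.1124, 0.0278]
tool_rot: [3.141, -0.0, 1.308]
wrist_force: [-0.4, -0.1, 2.1]
grip_width: 0.0316
gripper_force: 20.0
```

Emit:
inch_along(increments=[0,0,-0.03,0,0,0,-0.09,0,0,0,-0.15,0,0,0,-0.19,0,0,0,-0.19,0,0,0,-0.19,0])

```text
time: 10.78
eef_pos: [0.5573, 0.1124, 0.2155]
tool_rot: [-3.139, 0.001, 1.308]
wrist_force: [-0.1, -0.5, -1.0]
grip_width: 0.0319
gripper_force: 20.0
```

```bash
./g .5529,-.3203,.2,1.315
```

```text
d [-0.4189  0.1083  0.0155] turn -0.007
```

Emit:
inch_along(increments=[-0.04,0.01,0,0,-0.1,0.026,0,0,-0.16,0.041,0,0,-0.22,0.057,0,0,-0.28,0.072,0,0,-0.34,0.088,0,0,-0.39,0.1,0,0,-0.419,0.108,0,0])

```text
time: 11.78
eef_pos: [0.552, -0.322, 0.2138]
tool_rot: [-3.137, -0.002, 1.306]
wrist_force: [-0.9, 0.8, -1.1]
grip_width: 0.0312
gripper_force: 20.0
```

Emit:
inch_along(increments=[0,0,0,0,0,0,0,0])

```text
time: 12.02
eef_pos: [0.5531, -0.3189, 0.2154]
tool_rot: [-3.138, -0.002, 1.308]
wrist_force: [0.3, 0.1, -1.0]
grip_width: 0.0317
gripper_force: 20.0
```

```bash
./g .5529,-.3203,.032,1.315
```

```text
d [-0.0018  0.0007  0.1834] turn -0.007
```

Emit:
inch_along(increments=[-0.001,0,0.06,0,-0.001,0,0.12,0,-0.001,0,0.155,0,-0.001,0,0.175,0,-0.001,0,0.184,0,-0.001,0,0.184,0,-0.001,0,0.184,0])

```text
time: 12.9
eef_pos: [0.5545, -0.322, 0.0352]
tool_rot: [3.139, 0.001, 1.308]
wrist_force: [-0.4, 0.8, -0.2]
grip_width: 0.0316
gripper_force: 20.0
```

Emit:
inch_along(increments=[0,0,0,0,0,0,0,0,0,0,0,0], aperture=0.048)

```text
time: 13.28
eef_pos: [0.5536, -0.3214, 0.0338]
tool_rot: [3.141, 0.0, 1.308]
wrist_force: [-0.0, 0.2, -0.0]
grip_width: 0.0479
gripper_force: 0.0
```

Emit:
inch_along(increments=[0,0,-0.02,0,0,0,-0.06,0,0,0,-0.12,0,0,0,-0.172,0,0,0,-0.172,0,0,0,-0.172,0])

```text
time: 14.02
eef_pos: [0.5532, -0.321, 0.2057]
tool_rot: [3.142, 0.0, 1.308]
wrist_force: [-0.9, 0.0, -0.4]
grip_width: 0.0477
gripper_force: 0.0
```

```bash
./g .4428,.1122,.2,.896
```

```text
d [ 0.3897 -0.2192  0.0057] turn 0.412
```

Scaled: 0.41 rad / 1.5708 = 0.261.

Emit:
inch_along(increments=[0.39,-0.219,0.005,0.261,0.39,-0.219,0.005,0.261,0.39,-0.219,0.005,0.261,0.39,-0.219,0.005,0.261,0.39,-0.219,0.005,0.261,0.39,-0.219,0.005,0.261,0.39,-0.219,0.005,0.261,0.39,-0.219,0.005,0.261], aperture=0.065)

```text
time: 15.02
eef_pos: [0.4409, 0.1149, 0.1985]
tool_rot: [-3.138, 0.002, 0.903]
wrist_force: [0.3, -0.6, 0.8]
grip_width: 0.0649
gripper_force: 0.0
```

Emit:
inch_along(increments=[0,0,0,0,0,0,0,0])

```text
time: 15.28
eef_pos: [0.4435, 0.111, 0.1999]
tool_rot: [-3.141, 0.001, 0.896]
wrist_force: [0.0, 0.1, 0.4]
grip_width: 0.0649
gripper_force: 0.0
```

```bash
./g .4428,.1122,.013,.896
python3 - <<'E'
from h import *
f=viewer.grab_frame("scene")[:,:,::-1];cv2.imwrite("pics/e.png",cv2.resize(f[165:285,160:400],None,fx=3.3,fy=3.3,interpolation=cv2.INTER_CUBIC))
E
```

```text
d [ 0.0007 -0.0012  0.1869] turn -0.0
```

View pics/e.png

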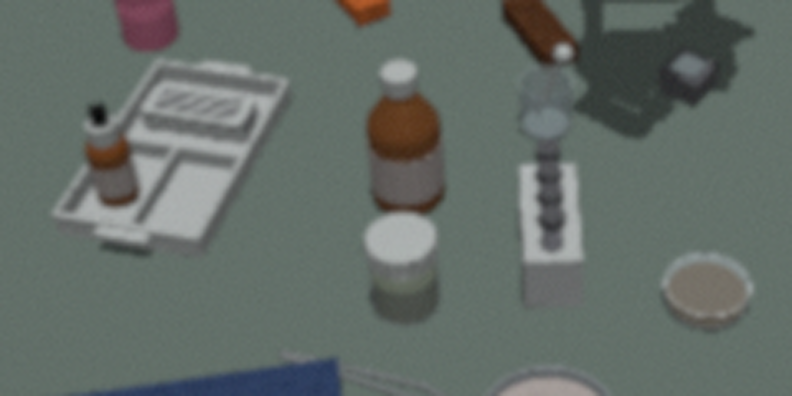

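The dropper stands upright in its small bay around (110,160), with the mailer flat behind it. Next is the cover-glass box.

Emit:
inch_along(increments=[0,-0.001,0.06,0,0,-0.001,0.12,0,0,-0.001,0.15,0,0,-0.001,0.175,0,0,-0.001,0.187,0,0,-0.001,0.187,0,0,-0.001,0.187,0])

```text
time: 16.2
eef_pos: [0.4435, 0.1126, 0.0144]
tool_rot: [3.14, -0.001, 0.897]
wrist_force: [-0.7, -0.5, -0.3]
grip_width: 0.0653
gripper_force: 0.0
```

Emit:
inch_along(increments=[0,0,0,0,0,0,0,0,0,0,0,0,0,0,0,0,0,0,0,0,0,0,0,0], aperture=0.02, grip_n=15)

```text
time: 16.95
eef_pos: [0.4427, 0.1129, 0.0137]
tool_rot: [3.142, -0.0, 0.898]
wrist_force: [-0.5, -0.2, 4.1]
grip_width: 0.0355
gripper_force: 14.9
```

Emit:
inch_along(increments=[0,0,-0.03,0,0,0,-0.09,0,0,0,-0.15,0,0,0,-0.19,0,0,0,-0.19,0,0,0,-0.19,0])

```text
time: 17.7
eef_pos: [0.4416, 0.1128, 0.2018]
tool_rot: [-3.14, 0.002, 0.898]
wrist_force: [-0.3, -0.6, -1.0]
grip_width: 0.0358
gripper_force: 14.9
```

```bash
./g .5666,-.268,.205,1.315
```

```text
d [-0.22    0.3351 -0.0035] turn -0.417
```

Scaled: -0.42 rad / 1.5708 = -0.2674.

Emit:
inch_along(increments=[-0.025,0.039,0,-0.0637,-0.055,0.084,0,-0.1273,-0.085,0.13,0,-0.191,-0.115,0.175,0,-0.2674,-0.145,0.221,0,-0.2674,-0.175,0.267,0,-0.2674,-0.205,0.312,0,-0.2674,-0.22,0.335,0,-0.2674])

```text
time: 18.7
eef_pos: [0.5665, -0.2698, 0.1998]
tool_rot: [-3.137, -0.002, 1.316]
wrist_force: [-0.9, 0.6, -1.1]
grip_width: 0.0359
gripper_force: 14.9
```

Emit:
inch_along(increments=[0,0,0,0,0,0,0,0,0,0,0,0])

```text
time: 19.08
eef_pos: [0.567, -0.2665, 0.2028]
tool_rot: [-3.14, -0.001, 1.319]
wrist_force: [0.1, 0.1, -0.0]
grip_width: 0.0362
gripper_force: 14.9
```

```bash
./g .5666,-.268,.018,1.315
```

```text
d [-0.0016  0.0002  0.1848] turn 0.004
```

Emit:
inch_along(increments=[-0.001,0,0.06,0,-0.001,0,0.12,0,-0.001,0,0.155,0,-0.001,0,0.175,0,-0.001,0,0.186,0,-0.001,0,0.186,0,-0.001,0,0.186,0])

```text
time: 19.95
eef_pos: [0.5682, -0.2695, 0.0191]
tool_rot: [3.139, 0.001, 1.318]
wrist_force: [0.4, 0.1, 0.4]
grip_width: 0.0361
gripper_force: 15.0
```

Emit:
inch_along(increments=[0,0,0,0,0,0,0,0,0,0,0,0], aperture=0.048)

```text
time: 20.32
eef_pos: [0.5673, -0.269, 0.0177]
tool_rot: [3.141, 0.0, 1.318]
wrist_force: [0.7, -0.4, 0.2]
grip_width: 0.0483
gripper_force: 0.0
```

Emit:
inch_along(increments=[0,0,-0.02,0,0,0,-0.06,0,0,0,-0.12,0,0,0,-0.182,0,0,0,-0.182,0,0,0,-0.182,0])

```text
time: 21.08
eef_pos: [0.567, -0.2688, 0.2]
tool_rot: [3.141, 0.0, 1.318]
wrist_force: [-0.7, 0.5, -0.2]
grip_width: 0.0475
gripper_force: 0.0
```

```bash
./g .665,-.1035,.2,0
```

```text
d [ 1.845e-01  5.350e-02 -1.000e-04] turn 1.318
```

Scaled: 1.318 rad / 1.5708 = 0.8391.

Emit:
inch_along(increments=[0.185,0.0535,0,0.1197,0.185,0.0535,0,0.2394,0.185,0.0535,0,0.3591,0.185,0.0535,0,0.4787,0.185,0.0535,0,0.5984,0.185,0.0535,0,0.7181,0.185,0.0535,0,0.8391,0.185,0.0535,0,0.8391], aperture=0.08)

```text
time: 22.08
eef_pos: [0.6641, -0.1028, 0.197]
tool_rot: [-3.14, 0.004, 0.001]
wrist_force: [-0.2, 0.4, -0.4]
grip_width: 0.08
gripper_force: 0.0
```

Emit:
inch_along(increments=[0,0,0,0,0,0,0,0])

```text
time: 22.32
eef_pos: [0.665, -0.1032, 0.1989]
tool_rot: [-3.141, 0.001, 0.001]
wrist_force: [0.4, -0.8, 0.1]
grip_width: 0.0795
gripper_force: 0.0
```

```bash
./g .665,-.1035,.018,0
python3 - <<'E'
from h import *
print(px2w("scene",160+400.5/3.3-.5,165+237.5/3.3-.5,.064),px2w("scene",160+707.5/3.3-.5,165+287.5/3.3-.5,.016))
E
```

```text
d [1.000e-04 4.000e-04 1.809e-01] turn 0.001
[ 0.66999121 -0.10374802  0.064     ] [0.67815632 0.10351868 0.016     ]
```

Emit:
inch_along(increments=[0.002,0,0.06,0,0.002,0,0.12,0,0.002,0,0.15,0,0.002,0,0.17,0,0.002,0,0.181,0,0.002,0,0.181,0,0.002,0,0.181,0])

```text
time: 23.2
eef_pos: [0.6684, -0.1035, 0.0201]
tool_rot: [3.141, -0.003, 0.0]
wrist_force: [-1.2, -0.0, 0.0]
grip_width: 0.0798
gripper_force: 0.0
```

Emit:
inch_along(increments=[0,0,0,0,0,0,0,0,0,0,0,0,0,0,0,0,0,0,0,0,0,0,0,0], aperture=0.035, grip_n=25)

```text
time: 23.95
eef_pos: [0.6674, -0.1033, 0.0186]
tool_rot: [3.141, -0.0, -0.0]
wrist_force: [0.3, -0.7, 1.1]
grip_width: 0.0475
gripper_force: 25.0
```

Emit:
inch_along(increments=[0,0,-0.03,0,0,0,-0.09,0,0,0,-0.15,0,0,0,-0.19,0,0,0,-0.19,0,0,0,-0.19,0])

```text
time: 24.7
eef_pos: [0.6662, -0.1028, 0.2062]
tool_rot: [-3.141, 0.003, 0.0]
wrist_force: [-0.5, 1.2, -0.7]
grip_width: 0.0474
gripper_force: 25.0
```

```bash
./g .4467,.2868,.205,.22
```

```text
d [-0.2195 -0.3896  0.0023] turn -0.22
```

Scaled: -0.22 rad / 1.5708 = -0.1401.

Emit:
inch_along(increments=[-0.02,-0.035,0,-0.0255,-0.05,-0.089,0,-0.0637,-0.08,-0.142,0,-0.1019,-0.11,-0.195,0,-0.1401,-0.14,-0.248,0,-0.1401,-0.17,-0.302,0,-0.1401,-0.2,-0.355,0,-0.1401,-0.2195,-0.39,0,-0.1401])

```text
time: 25.7
eef_pos: [0.4447, 0.2882, 0.2054]
tool_rot: [3.141, 0.005, 0.222]
wrist_force: [0.5, 0.7, -0.6]
grip_width: 0.0476
gripper_force: 25.0
```

Emit:
inch_along(increments=[0,0,0,0,0,0,0,0,0,0,0,0])

```text
time: 26.08
eef_pos: [0.4481, 0.2857, 0.2076]
tool_rot: [3.141, 0.002, 0.218]
wrist_force: [0.1, -0.4, -1.9]
grip_width: 0.0473
gripper_force: 25.0
```

```bash
./g .4467,.2868,.022,.22
python3 - <<'E'
from h import *
f=viewer.grab_frame("scene")[:,:,::-1];cv2.imwrite("pics/f.png",cv2.resize(f[150:300,160:520],None,fx=2.2,fy=2.2,interpolation=cv2.INTER_CUBIC))
E
```

```text
d [-0.0008 -0.0014  0.1856] turn -0.002
```

View pics/f.png

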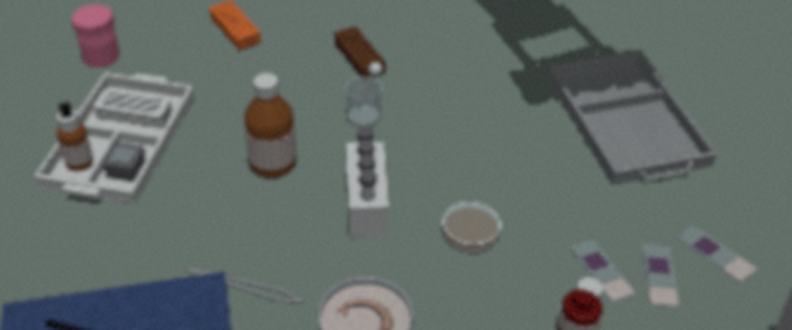

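The dropper, cover-glass box (125,158) and mailer all sit in the white tray. The jar is still gripped, above the crop. I'll place it.

Emit:
inch_along(increments=[0,-0.001,0.06,0,0,-0.001,0.12,0,0,-0.001,0.155,0,0,-0.001,0.175,0,0,-0.001,0.186,0,0,-0.001,0.186,0,0,-0.001,0.186,0])

```text
time: 27.0
eef_pos: [0.4484, 0.2879, 0.0232]
tool_rot: [-3.141, -0.002, 0.219]
wrist_force: [-0.2, 0.2, -1.7]
grip_width: 0.0478
gripper_force: 25.0
```

Emit:
inch_along(increments=[0,0,0,0,0,0,0,0,0,0,0,0], aperture=0.065)

```text
time: 27.38
eef_pos: [0.4477, 0.2879, 0.0228]
tool_rot: [-3.141, -0.001, 0.22]
wrist_force: [-0.0, 0.0, 0.2]
grip_width: 0.0649
gripper_force: 0.0
```

Emit:
inch_along(increments=[0,0,-0.02,0,0,0,-0.06,0,0,0,-0.12,0,0,0,-0.18,0,0,0,-0.18,0,0,0,-0.18,0])

```text
time: 28.12
eef_pos: [0.4471, 0.2877, 0.2019]
tool_rot: [3.141, 0.001, 0.22]
wrist_force: [0.1, -0.6, -0.9]
grip_width: 0.0647
gripper_force: 0.0
```

```bash
./g .673,.104,.2,1.571
```

```text
d [0.1804 0.2285 0.0018] turn -1.351
```

Scaled: -1.35 rad / 1.5708 = -0.8594.

Emit:
inch_along(increments=[0.18,0.2285,0,-0.1197,0.18,0.2285,0,-0.2394,0.18,0.2285,0,-0.3591,0.18,0.2285,0,-0.4787,0.18,0.2285,0,-0.5984,0.18,0.2285,0,-0.7181,0.18,0.2285,0,-0.8378,0.18,0.2285,0,-0.8594], aperture=0.08)

```text
time: 29.12
eef_pos: [0.6717, 0.1038, 0.1989]
tool_rot: [-3.136, -0.0, 1.572]
wrist_force: [-0.1, -0.1, 0.2]
grip_width: 0.0798
gripper_force: 0.0
```

Emit:
inch_along(increments=[0,0,0,0,0,0,0,0,0,0,0,0])

```text
time: 29.5
eef_pos: [0.6728, 0.1041, 0.2018]
tool_rot: [-3.141, -0.0, 1.57]
wrist_force: [-0.1, -0.6, -0.3]
grip_width: 0.0798
gripper_force: 0.0
```

```bash
./g .673,.104,.013,1.571
```

```text
d [-1.000e-04  4.000e-04  1.888e-01] turn -0.001
```

Emit:
inch_along(increments=[0,0,0.06,0,0,0,0.12,0,0,0,0.15,0,0,0,0.175,0,0,0,0.189,0,0,0,0.189,0,0,0,0.189,0,0,0,0.189,0])

```text
time: 30.5
eef_pos: [0.6736, 0.1041, 0.0143]
tool_rot: [3.14, 0.0, 1.57]
wrist_force: [0.1, 0.2, 0.2]
grip_width: 0.0802
gripper_force: 0.0
```

Emit:
inch_along(increments=[0,0,0,0,0,0,0,0,0,0,0,0,0,0,0,0,0,0,0,0,0,0,0,0], aperture=0.045, grip_n=12)

```text
time: 31.25
eef_pos: [0.6731, 0.1041, 0.0136]
tool_rot: [3.142, 0.0, 1.57]
wrist_force: [-1.5, 0.5, 1.6]
grip_width: 0.0597
gripper_force: 12.0
```

Emit:
inch_along(increments=[0,0,-0.03,0,0,0,-0.09,0,0,0,-0.15,0,0,0,-0.19,0,0,0,-0.19,0,0,0,-0.19,0])

```text
time: 32.0
eef_pos: [0.6722, 0.1041, 0.2016]
tool_rot: [-3.139, -0.0, 1.57]
wrist_force: [-0.4, -0.9, 0.2]
grip_width: 0.0598
gripper_force: 12.0
```

```bash
./g .5365,.3069,.205,1.791
```

```text
d [ 0.2027 -0.1359 -0.003 ] turn -0.221
```

Scaled: -0.22 rad / 1.5708 = -0.1401.

Emit:
inch_along(increments=[0.025,-0.017,0,-0.0191,0.06,-0.04,0,-0.0573,0.1,-0.067,0,-0.0955,0.14,-0.094,0,-0.1401,0.18,-0.12,0,-0.1401,0.203,-0.136,0,-0.1401,0.203,-0.136,0,-0.1401,0.203,-0.136,0,-0.1401])

```text
time: 33.0
eef_pos: [0.537, 0.3064, 0.2018]
tool_rot: [-3.139, 0.001, 1.79]
wrist_force: [-0.1, 0.4, 0.8]
grip_width: 0.0593
gripper_force: 12.0
```

Emit:
inch_along(increments=[0,0,0,0,0,0,0,0])

```text
time: 33.25
eef_pos: [0.5377, 0.3064, 0.2032]
tool_rot: [-3.141, 0.0, 1.789]
wrist_force: [-0.1, -0.2, -0.4]
grip_width: 0.0594
gripper_force: 12.0
```

```bash
./g .5365,.3069,.0175,1.791
```

```text
d [ 0.0008 -0.001   0.1857] turn -0.002
```

Emit:
inch_along(increments=[0,0,0.06,0,0,0,0.12,0,0,0,0.155,0,0,0,0.175,0,0,0,0.186,0,0,0,0.186,0,0,0,0.186,0])

```text
time: 34.12
eef_pos: [0.5384, 0.3076, 0.0191]
tool_rot: [3.139, -0.0, 1.79]
wrist_force: [-0.4, -0.6, -0.4]
grip_width: 0.06
gripper_force: 12.0
```

Emit:
inch_along(increments=[0,0,0,0,0,0,0,0,0,0,0,0], aperture=0.07)

```text
time: 34.5
eef_pos: [0.5373, 0.3073, 0.0177]
tool_rot: [3.141, -0.0, 1.79]
wrist_force: [-0.2, 0.0, -0.4]
grip_width: 0.0698
gripper_force: 0.0
```

Emit:
inch_along(increments=[0,0,-0.02,0,0,0,-0.06,0,0,0,-0.12,0,0,0,-0.18,0,0,0,-0.18,0])

```text
time: 35.12
eef_pos: [0.5408, 0.3086, 0.206]
tool_rot: [3.128, -0.002, 1.79]
wrist_force: [0.2, -0.1, -0.2]
grip_width: 0.0703
gripper_force: 0.0
```

Emit:
inch_along(increments=[0.04,-0.12,0,0,0.04,-0.12,0,0,0.04,-0.12,0,0,0.04,-0.12,0,0,0.04,-0.12,0,0])

```text
time: 35.75
eef_pos: [0.4127, 0.3201, 0.1978]
tool_rot: [3.141, -0.0, 1.789]
wrist_force: [0.2, -0.9, 0.2]
grip_width: 0.0698
gripper_force: 0.0
```

```bash
python3 - <<'E'
from h import *
f=viewer.grab_frame("scene")[:,:,::-1];cv2.imwrite("pics/s2.png",cv2.resize(f[150:300,160:520],None,fx=2.2,fy=2.2,interpolation=cv2.INTER_CUBIC))
f=viewer.grab_frame("top")[:,:,::-1];cv2.imwrite("pics/t2.png",cv2.resize(f[90:270,160:470],None,fx=2.5,fy=2.5,interpolation=cv2.INTER_CUBIC))
E
```

```text
(no output)
```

View pics/s2.png

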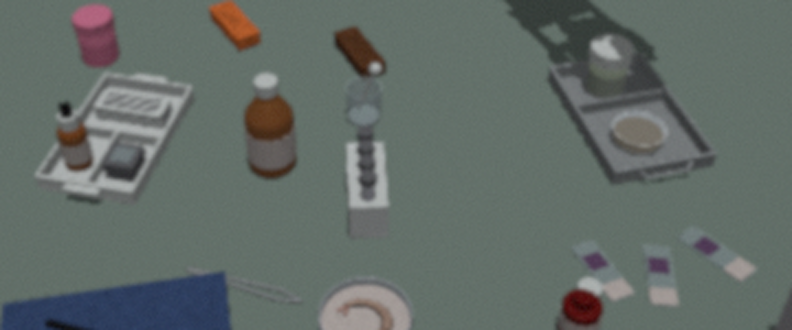

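View pics/t2.png

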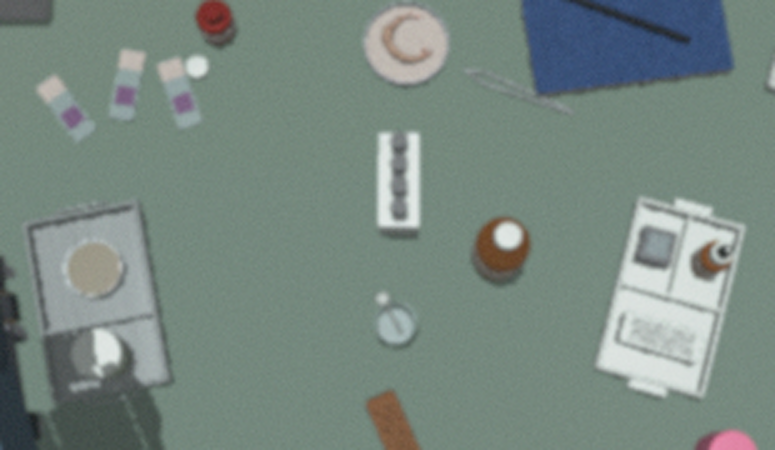

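Both trays are filled. The jar is at (98,352) and the dish at (93,268) in the steel tray. The box is at (655,246), the dropper at (712,258) and the mailer at (663,332) in the white tray. The rack, reagent bottle and specimen dish haven't moved, so I'm handing in.

```bash
python3 -c "
from bench import robot
print(robot.close_job())"
```

```text
the job is handed in; nothing more can be done
None
```

I made up both kits and handed the job in at about 36 s. In the last camera views all five items were upright in their bays, and the reagent bottle, specimen dish and tube rack looked unmoved; no verdict came back.

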